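# Change the mobile lab's bench over from mains to battery supply

## Robot

A 6-joint arm with a two-finger parallel gripper is mounted at the origin on a cart in front of the work surface, level with it; the furniture and walls round the work are solid. World frame = base frame: x ahead of the robot, y to its left, z up, the work surface at z = 0. Lengths are in m, angles in rad, forces in N, time in s.
With the tool pointing down it reaches from about 0.35 to 0.925 m from the base axis. Payload 6.4 kg.
Tool frame: the origin (TCP) lies at the very end of the fingers, on their centre line; the grasp point (between the pads) lies 19 mm behind it (r.hold_point_z is the distance from the TCP to the grasp point, in m); z points along the fingers, y is the line along which they close (so a half turn about z gives the same grasp; the last joint's range is limited). The gripper opens to 85 mm and grips with 20 to 120 N. Pads are 22 mm wide; open, the fingers measure 114 mm over their backs; the gripper's body (76 mm by 85 mm) begins 54 mm behind the grasp point. The pads swing forward as they close: fully open they stand 13 mm farther back than shut.
Start: joints at [-1.519, 0.245, 1.558, -0, 1.339, -0.174], TCP at [0.146, -0.634, 0.231] pointing down, gripper open.
Joint ranges: [-3.13, 3.13], [-1.02, 2.26], [0.13, 2.54], [-0.95, 4.09], [0.21, 2.88], [-2.74, 2.74]. Speed limits (rad/s): [2.57, 2.57, 3.14, 3.14, 3.14, 3.14].

## Interface

Orientations are given as a 3x3 rotation matrix whose columns are the frame's x, y, z axes.
In Python, from plant import r gives the robot as it stands.
- The arm moves only by the tool drive_tool, never from a script. Its arguments are lists of equal length, an entry for each row: "travel": the shift along the tool's x, y, z in mm, a list of three; "twist": the turn, a rotation vector about the tool's x, y, z in degrees, a list of three. A call has 1 to 10 rows; each row shifts and turns the commanded pose from where the row before left it, along the tool's axes as they then stand; what a row does not reach is not made up. A row lasts 1/8 s, in which the tool goes at most 62.5 mm and 10.7 degrees, less where a joint would pass 70% of its speed; a pose out of reach is approached as far as the arm can. A call with a gripper value outside its range is refused whole. "grip" is the finger opening in mm, from 0 to 85.4, set as the call begins (left out, the last holds). The fingers move at their own pace and stop on an object; "squeeze" is the grip in N (left out, the last holds). Time passes only in rows, so rows that do not move let the fingers close. It gives the time, the measured TCP pose, the force, the opening and the grip force at its end, in the units of the state.
- r.get_state(): the state, without advancing time (a new reading comes with each control period).
- r.grab_frame(name): name is "scene" or "top" or "wrist"; returns (picture, depth): 400x640x3 uint8, blue, green, red; 400x640 float32, m along the optical axis (not along the pixel's ray), 0 where there is no reading.
- r.get_calibration(name): a dict with "fovy" (degrees; the focal length in pixels is half the picture's height over the tangent of half this angle, whatever the lens; pixels are square), "cx", "cy" (the principal point, pixels), "R" (3x3) and "t" (3): a world point X has camera coordinates R X + t; the wrist camera has in their place "mount" (4x4, takes a point from camera to tool coordinates, whose origin is the TCP and whose axes are the flange's). Camera axes: x right, y down, z forward; pixel columns grow to the right and rows downward; lengths in m; the calibration is good to about 2 mm. A picture is of the moment at which its call begins: read the wrist's pose just before it. get_calibration takes no time and is no camera call.
- r.hand_in(): hands the job in; it is judged then, once.
Trained networks look in the newest picture that a camera, given by its name, has taken for a name from the list of things; names that differ only in an ending like _2 or _b are one class to them, and where a whole thing is asked for, a point or a joint stands for the part that bears it (a point fixed in the world has none). Each returns a list of dicts, best first, with "score" (0 to 1); they miss things now and then, are a little off and sometimes report something else, mostly with a low value. They report only what shows in the picture. A call takes as long as a camera call.
- r.outline_of(camera, query): "pixels" (400x640 bool, what is visible of it) and "rect" ([left, top, width, height] in pixels, round what is visible of it).
The state is a dict: "clock": time; "q": joint angles; "qvel": joint speeds; "joint_efforts": joint torques, N m; "position": TCP position; "tool_rot": TCP orientation; "force": force on the tool from outside, world axes, zero at the start; "torque": the same for the moment, N m; "gripper_width": opening from 0.0 (shut) to 1.0 (fully open); "finger_force": force on a finger pad.
Only numpy, scipy, OpenCV 4.12 (cv2) and the standard library are available. Lean on these libraries where they do the work, as an engineer would, in place of code of your own. Each camera call takes 0.05 s, during which the arm holds its last target. There are 200 camera calls.

## Task

Change the bench over from mains to battery supply: first flip the mains isolator, the box whose lever ends in a crossbar, from on to off, then flip the battery isolator, the box whose lever ends in a ball, from off to on. A lever leaning to the left as you stand at the robot is on, leaning to the right is off; each must go all the way over to its stop, and the two must never be on together.

Things in the scene. Friction and masses are not known exactly. Their poses are not given: they have to be found in the camera images.
- mains_box: Grey isolator box fixed to the table, case 70x98 mm, top 50 mm high, on a plate 80x130 mm, cable gland at the back. Origin: centre of its underside; z up, y to the robot's left, x away, yawed up to 0.35 rad. Lever (rod, radius 5 mm) pivots about x at (0, 0, 58) mm between cheeks 68 mm high, 30 mm long in y. It ends in a black round crossbar along x, 64 mm long, 16 mm thick. Left or right of the other box.
- mains (a joint): Lever with the crossbar: 0 = off, leaning 0.6 rad to -y (right); 1.2 = on, leaning 0.6 rad to +y (left). With a = value - 0.6, grip centre in the box's frame: x 0, y 72 sin a, z 58 + 72 cos a mm. Top-heavy (0.28 kg): about 2 N at the grip starts it; past upright it falls to the far stop and stays. Starts on.
- battery_box: Grey isolator box fixed to the table, case 70x98 mm, top 50 mm high, on a plate 80x130 mm, cable gland at the back. Origin: centre of its underside; z up, y to the robot's left, x away, yawed up to 0.35 rad. Lever (rod, radius 5 mm) pivots about x at (0, 0, 58) mm between cheeks 68 mm high, 30 mm long in y. It ends in a black ball 28 mm in diameter.
- battery (a joint): Lever with the ball: 0 = off, leaning 0.6 rad to -y (right); 1.2 = on, leaning 0.6 rad to +y (left). With a = value - 0.6, grip centre in the box's frame: x 0, y 72 sin a, z 58 + 72 cos a mm. Top-heavy (0.28 kg): about 2 N at the grip starts it; past upright it falls to the far stop and stays. Starts off.

How it is judged:
On the way, in this order (a step that is already met when the one before it is completed fails the run):
1. the mains isolator (crossbar) is off while the battery isolator (ball) is still off (value of joint each of mains, battery below 0.17 rad), for 0.2 s.
2. the battery isolator (ball) is on (value of joint battery above 1.03 rad), for 0.2 s.
At the end, for the whole second after the job is handed in: The mains lever (crossbar) rests at its off stop, leaning right, and the battery lever (ball) at its on stop, leaning left, each within 0.17 rad (10 degrees) of the stop (value of joint mains below 0.17 rad and value of joint battery above 1.03 rad); the robot touches nothing.
It fails at once if both isolators on (past upright to the left) at the same time (value of joint each of mains, battery above 0.6 rad).
It also fails if it takes over 43 s, if anything falls off the work surface, if the arm or the gripper's body presses on something with over 40 N, if the wrist force passes 120 N, or if a joint passes its speed limit or range.

## Working session

There is one attempt and no reset: what is moved stays moved. The work goes in short steps, Python scripts to look and compute and a tool call to move; the robot and the scene stay as the last step left them, time stands still between calls to the robot, and variables do not carry over. Pictures are saved under pics/ and viewed, at most 10 in all, crops included, and the job is handed in when it is done.

Besides the shell and the picture viewer there is one more tool, called by a JSON object that holds its "op" and its "data". drive_tool: Moves the arm, as the interface text tells. Its arguments: {"type":"object","properties":{"travel":{"type":"array"},"twist":{"type":"array"},"grip":{"type":"number"},"squeeze":{"type":"number"}},"required":["travel","twist"]}

```bash
mkdir -p pics; cat > h.py <<'E'
import numpy as np, cv2
from plant import r
def world(cam,depth,mask):
    c=r.get_calibration(cam); f=200/np.tan(np.radians(c["fovy"])/2)
    v,u=np.nonzero(mask&(depth>0)); d=depth[v,u]
    P=np.stack([(u-c["cx"])/f*d,(v-c["cy"])/f*d,d],1)
    return (P-np.array(c["t"]))@np.array(c["R"])
E
python3 - <<'E'
from h import *
s=r.get_state(); print(s["clock"],s["position"],np.round(s["tool_rot"],3).tolist())
for cam in ["top","scene"]:
    p,d=r.grab_frame(cam); cv2.imwrite(f"pics/{cam}.png",p)
    for q in ["mains_box","battery_box"]:
        for o in r.outline_of(cam,q)[:2]:
            W=world(cam,d,o["pixels"]); print(cam,q,round(o["score"],2),o["rect"])
            np.save(f"{cam}_{q}.npy",W) if o["score"]>.5 else 0
            t=W[(W[:,2]>.043)&(W[:,2]<.056)]
            if len(t)>10:
                print(" top",len(t),np.median(t,0).round(3),cv2.minAreaRect((t[:,:2]*1000).astype(np.float32)))
            g=W[W[:,2]>.1]
            if len(g): print(" grip",len(g),g.mean(0).round(3),g.min(0).round(3),g.max(0).round(3))
E
```

```text
0.0 [ 0.14548635 -0.6329247   0.23017175] [[0.975, 0.224, -0.0], [0.224, -0.975, 0.002], [0.0, -0.002, -1.0]]
top mains_box 0.7 [382.9, 182.5, 48.3, 36.2]
 top 656 [ 0.462 -0.229  0.049] ((462.6891174316406, -214.61119079589844), (69.85613250732422, 98.22046661376953), 5.635656356811523)
 grip 163 [ 0.458 -0.174  0.122] [ 0.428 -0.19   0.103] [ 0.488 -0.165  0.132]
top battery_box 0.85 [192.6, 182.7, 56.9, 34.7]
 top 706 [0.46  0.289 0.049] ((464.8353271484375, 281.40130615234375), (69.59347534179688, 98.725830078125), 11.659785270690918)
 grip 96 [0.472 0.24  0.126] [0.46  0.228 0.102] [0.485 0.258 0.135]
scene battery_box 0.68 [174.7, 221.2, 75.3, 87.2]
 top 1128 [0.459 0.291 0.048] ((468.135009765625, 281.5899658203125), (73.55497741699219, 98.50589752197266), 10.775267601013184)
 grip 185 [0.471 0.244 0.12 ] [0.462 0.228 0.1  ] [0.486 0.257 0.132]
```

View pics/top.png

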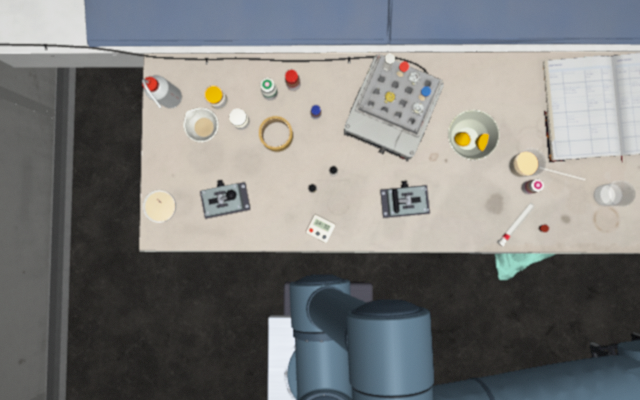

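View pics/scene.png

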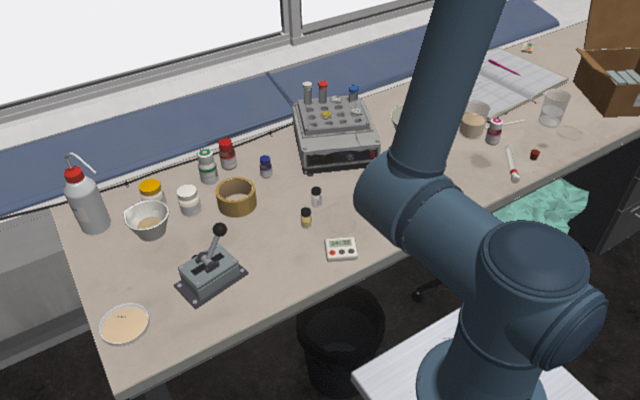

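The top view shows the mains box at about (405,200), with its crossbar leaning left. The battery box is at about (224,199), with its ball leaning right. The measured grip points match the box fits: mains yaw 5.6° at (463,-215), battery yaw 11.7° at (465,281). I'll push with closed fingers.

{"op": "drive_tool", "data": {"travel": [[41,-42,0],[41,-42,0],[41,-42,0],[41,-42,0],[41,-42,0],[41,-42,0],[41,-42,0],[41,-42,0],[41,-42,0],[41,-42,0]], "twist": [[0,0,0],[0,0,0],[0,0,0],[0,0,0],[0,0,0],[0,0,0],[0,0,0],[0,0,0],[0,0,0],[0,0,0]], "grip": 0}}

```text
clock: 1.55
position: [0.4519, -0.1307, 0.2316]
tool_rot: [[0.975, 0.224, 0.001], [0.224, -0.975, -0.001], [0.001, 0.001, -1.0]]
force: [-0.6, -0.6, -0.3]
gripper_width: 0.0
finger_force: 0.0
```

{"op": "drive_tool", "data": {"travel": [[0,0,0],[0,0,0]], "twist": [[0,0,7.3],[0,0,0]]}}

```text
clock: 1.8
position: [0.4512, -0.1317, 0.2313]
tool_rot: [[0.995, 0.101, -0.0], [0.101, -0.995, -0.0], [-0.0, 0.0, -1.0]]
force: [-0.4, -0.1, 0.5]
gripper_width: 0.002
finger_force: 0.0
```

{"op": "drive_tool", "data": {"travel": [[3,0,26],[0,0,26],[0,0,26],[0,0,26],[0,0,26],[0,0,0],[0,10,0],[0,10,0],[0,8,0],[0,8,0]], "twist": [[0,0,0],[0,0,0],[0,0,0],[0,0,0],[0,0,0],[0,0,0],[0,0,0],[0,0,0],[0,0,0],[0,0,0]]}}

```text
clock: 3.05
position: [0.458, -0.1687, 0.1019]
tool_rot: [[0.995, 0.098, 0.001], [0.098, -0.995, -0.001], [0.001, 0.001, -1.0]]
force: [-0.4, 1.5, 2.0]
gripper_width: -0.003
finger_force: 1.0
```

{"op": "drive_tool", "data": {"travel": [[0,8,0],[0,8,0],[0,7,0],[0,7,0],[0,7,0],[0,7,0],[0,6,0],[0,0,0],[0,0,0]], "twist": [[0,0,0],[0,0,0],[0,0,0],[0,0,0],[0,0,0],[0,0,0],[0,0,0],[0,0,0],[0,0,0]]}}

```text
clock: 4.18
position: [0.4625, -0.2175, 0.1012]
tool_rot: [[0.995, 0.098, -0.0], [0.098, -0.995, 0.0], [-0.0, -0.0, -1.0]]
force: [-0.2, -0.2, -0.0]
gripper_width: 0.0
finger_force: 0.0
```

{"op": "drive_tool", "data": {"travel": [[0,-15,0],[0,-25,-10],[0,-25,-25],[0,-25,-25],[0,0,-25],[0,0,-15],[0,0,0]], "twist": [[0,0,0],[0,0,0],[0,0,0],[0,0,0],[0,0,0],[0,0,0],[0,0,0]]}}

```text
clock: 5.05
position: [0.4541, -0.1281, 0.2022]
tool_rot: [[0.995, 0.098, 0.002], [0.098, -0.995, -0.001], [0.002, 0.001, -1.0]]
force: [-0.8, 0.2, -0.3]
gripper_width: -0.003
finger_force: 0.0
```

```bash
python3 - <<'E'
from h import *
p,d=r.grab_frame("top"); cv2.imwrite("pics/top2.png",cv2.resize(p[140:260,160:480],None,fx=2.5,fy=2.5))
for q in ["mains_box","battery_box"]:
    for o in r.outline_of("top",q)[:1]:
        W=world("top",d,o["pixels"]); g=W[(W[:,2]>.1)&(W[:,2]<.15)]; print(q,o["score"],len(g),g.mean(0))
s=r.get_state();print(s["position"],np.round(s["tool_rot"],3).tolist())
E
```

```text
battery_box 0.76 95 [0.47254356 0.23994194 0.1255625 ]
[ 0.4530314  -0.12784754  0.20004011] [[0.995, 0.098, -0.002], [0.098, -0.995, 0.001], [-0.002, -0.001, -1.0]]
```

View pics/top2.png

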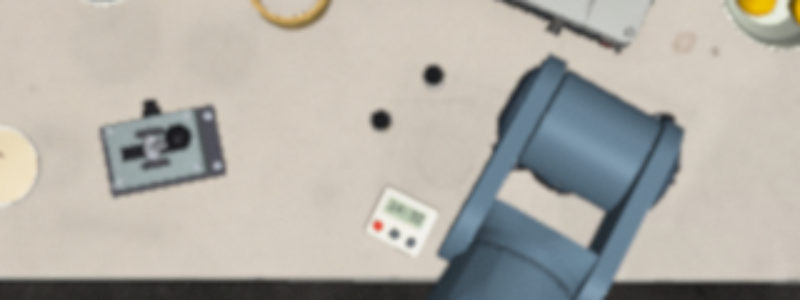

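The arm hides the mains box at about (590,170). I'll move to the battery's right side and look again before pushing it.

{"op": "drive_tool", "data": {"travel": [[8,-40,0],[8,-40,0],[8,-40,0],[8,-40,0],[8,-40,0],[7,-40,0],[7,-40,0],[7,-36,0],[0,0,0]], "twist": [[0,0,0],[0,0,0],[0,0,0],[0,0,0],[0,0,0],[0,0,0],[0,0,0],[0,0,0],[0,0,-6.1]]}}

```text
clock: 6.32
position: [0.4826, 0.1941, 0.1998]
tool_rot: [[0.978, 0.209, -0.003], [0.209, -0.978, -0.0], [-0.003, -0.0, -1.0]]
force: [0.7, -0.4, 0.3]
gripper_width: -0.002
finger_force: 0.0
```

```bash
python3 - <<'E'
from h import *
p,d=r.grab_frame("top"); cv2.imwrite("pics/top3.png",cv2.resize(p[140:260,160:480],None,fx=2.5,fy=2.5))
for q in ["mains_box","battery_box"]:
    for o in r.outline_of("top",q)[:1]:
        W=world("top",d,o["pixels"]); g=W[(W[:,2]>.1)&(W[:,2]<.15)]; print(q,o["score"],len(g),g.mean(0))
s=r.get_state();print(s["position"],np.round(s["tool_rot"],3).tolist())
E
```

```text
mains_box 0.58 166 [ 0.4665402  -0.25272205  0.12122467]
battery_box 0.66 0 [nan nan nan]
[0.48278662 0.19227558 0.20001739] [[0.979, 0.202, -0.002], [0.202, -0.979, -0.0], [-0.002, -0.0, -1.0]]<stdin>:5: RuntimeWarning: Mean of empty slice.
  ret = um.true_divide(
```

View pics/top3.png

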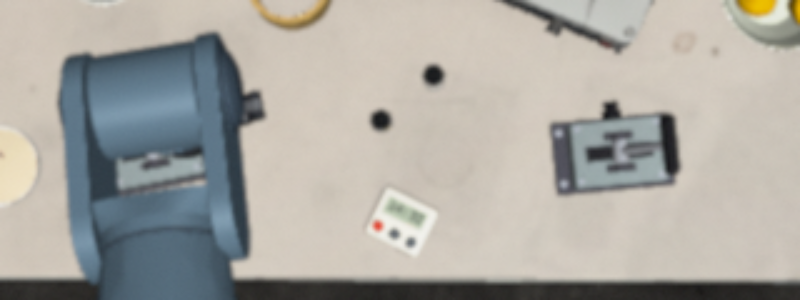

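The mains lever is off: its crossbar is at crop pixel (668,145), y = -0.253 against -0.255 expected. Now I'll push the battery ball left.

{"op": "drive_tool", "data": {"travel": [[0,0,25],[0,0,25],[0,0,25],[0,0,25],[0,0,0],[0,-10,0],[0,-10,0],[0,-8,0],[0,-8,0],[0,-8,0]], "twist": [[0,0,0],[0,0,0],[0,0,0],[0,0,0],[0,0,0],[0,0,0],[0,0,0],[0,0,0],[0,0,0],[0,0,0]]}}

```text
clock: 7.72
position: [0.4748, 0.2362, 0.1021]
tool_rot: [[0.979, 0.204, 0.002], [0.204, -0.979, 0.0], [0.002, -0.0, -1.0]]
force: [0.6, -2.1, 1.4]
gripper_width: -0.002
finger_force: 0.8
```

{"op": "drive_tool", "data": {"travel": [[0,-8,0],[0,-8,0],[0,-7,0],[0,-7,0],[0,-7,0],[0,-7,0],[0,-6,0],[0,0,0],[0,0,0]], "twist": [[0,0,0],[0,0,0],[0,0,0],[0,0,0],[0,0,0],[0,0,0],[0,0,0],[0,0,0],[0,0,0]]}}

```text
clock: 8.85
position: [0.4642, 0.2843, 0.1013]
tool_rot: [[0.979, 0.203, -0.0], [0.203, -0.979, -0.0], [-0.0, 0.0, -1.0]]
force: [0.7, -0.0, 1.0]
gripper_width: -0.004
finger_force: 0.0
```

{"op": "drive_tool", "data": {"travel": [[0,15,0],[0,25,-10],[0,25,-25],[0,25,-25],[0,40,-25],[0,50,-25],[0,50,0],[0,50,0],[0,20,0],[0,0,0]], "twist": [[0,0,0],[0,0,0],[0,0,0],[0,0,0],[0,0,0],[0,0,0],[0,0,0],[0,0,0],[0,0,0],[0,0,0]]}}

```text
clock: 10.1
position: [0.5251, -0.0105, 0.2111]
tool_rot: [[0.98, 0.201, -0.0], [0.201, -0.98, 0.0], [-0.0, -0.0, -1.0]]
force: [-0.7, -0.5, 0.7]
gripper_width: -0.003
finger_force: 0.0
```

```bash
python3 - <<'E'
from h import *
p,d=r.grab_frame("top"); cv2.imwrite("pics/top4.png",cv2.resize(p[140:260,160:480],None,fx=2.5,fy=2.5))
for q in ["mains_box","battery_box"]:
    for o in r.outline_of("top",q)[:1]:
        W=world("top",d,o["pixels"]); g=W[(W[:,2]>.1)&(W[:,2]<.15)]; print(q,o["score"],len(g),g.mean(0))
s=r.get_state();print(s["position"],s["force"])
E
```

```text
mains_box 0.88 171 [ 0.46669182 -0.25258095  0.12078574]
battery_box 0.72 107 [0.45678534 0.31743073 0.12373848]
[ 0.5248955  -0.00832317  0.21107035] [-0.06659511 -0.69098417  0.17068004]
```

View pics/top4.png

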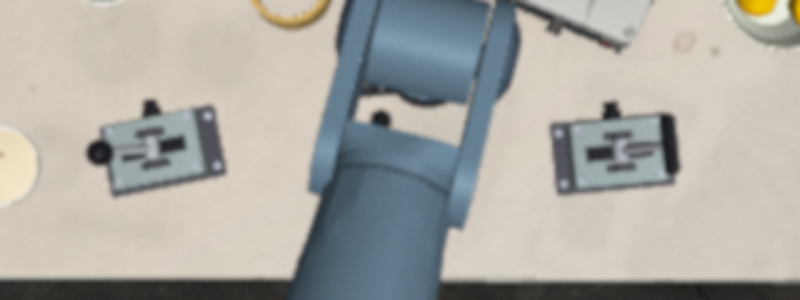

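The ball now leans left at crop pixel (99,152), and the crossbar leans right at (670,145). Both are at their stops and the arm is clear, so I'm handing in.

```bash
python3 -c "
from plant import r
print(r.hand_in())"
```

```text
the job is handed in; nothing more can be done
None
```

I switched the mains isolator off first, then the battery isolator on; the last camera view showed both levers at their stops and the arm clear, and I handed the job in at about 10 s of the 43 s allowed (no verdict was returned).

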